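# Shift the braked pantry caddy and lock it again

## Robot

A 6-joint arm with a two-finger parallel gripper is mounted at the origin on a cart in front of the work surface, level with it; the furniture and walls round the work are solid. World frame = base frame: x ahead of the robot, y to its left, z up, the work surface at z = 0. Lengths are in m, angles in rad, forces in N, time in s.
With the tool pointing down it reaches from about 0.25 to 0.725 m from the base axis. Payload 4 kg.
Tool frame: the origin (TCP) lies at the very end of the fingers, on their centre line; the grasp point (between the pads) lies 19 mm behind it; z points along the fingers, y is the line along which they close (so a half turn about z gives the same grasp; the last joint's range is limited). The gripper opens to 85 mm and grips with 20 to 120 N. Pads are 22 mm wide; open, the fingers measure 114 mm over their backs; the gripper's body (76 mm by 85 mm) begins 54 mm behind the grasp point. The pads swing forward as they close: fully open they stand 13 mm farther back than shut.
Start: joints at [1.241, 0.241, 0.005, 1.335, 0, 1.571], TCP at [0.162, 0.473, 0.231] pointing down, gripper open.
Joint ranges: [-2.72, 2.72], [-1.05, 1.87], [-1.09, 1.28], [-1.99, 2.15], [-1.42, 1.44], [-3.14, 3.14]. Speed limits (rad/s): [2.79, 2.79, 3.14, 3.14, 3.14, 3.14].

## Interface

Orientations are given as a unit quaternion [x, y, z, w].
In Python, from workcell import bot, vision, workorder gives the robot as it stands.
- The arm moves only by the shell command python3 -m creep 'ROWS' [OPENING]. ROWS is JSON, a list of rows, each a list of 2 entries, a list of its own where there are three numbers: the shift along the tool's x, y, z in mm, then the turn, a rotation vector about the tool's x, y, z in rad. In form: [[[dx, dy, dz], [wx, wy, wz]], ...]. A call has 1 to 12 rows; each row shifts and turns the commanded pose from where the row before left it, along the tool's axes as they then stand; what a row does not reach is not made up. A row lasts 1/8 s, in which the tool goes at most 62.5 mm and 10.7 degrees, less where a joint would pass 70% of its speed; a pose out of reach is approached as far as the arm can. A call is refused whole if a number of a shift passes 62.5 or a number of a turn 0.188, either way. A call with a gripper value outside its range is refused whole. OPENING is the finger opening in mm, from 0 to 85.4, set as the call begins (- or left out, the last holds). The fingers move at their own pace and stop on an object; the grip force is fixed at half the most. Time passes only in rows, so rows that do not move let the fingers close. It gives the time, the measured TCP pose, the force, the opening and the grip force at its end, in the units of the state.
- bot.get_obs(): the state, without advancing time (a new reading comes with each control period).
- vision.camera(name): name is "scene" or "side" or "wrist"; returns a dict with "image" (480x640x3 uint8, blue, green, red), "z_map" (480x640 float32, m along the optical axis (not along the pixel's ray), 0 where there is no reading), "K" (3x3 intrinsics, pixels), "k1" (the pictures are not rectified: a ray, as slopes to the right and down, at radius r is drawn at 1 + k1 r^2 times it, then the intrinsics apply), "rvec" (rotation vector, rad) and "tvec" (3), from world to camera coordinates, as OpenCV has them; the wrist camera has in their place "tool_from_camera" (4x4, takes a point from camera to tool coordinates, whose origin is the TCP and whose axes are the flange's). Camera axes: x right, y down, z forward; pixel columns grow to the right and rows downward; lengths in m; the calibration is good to about 2 mm. A picture is of the moment at which its call begins: read the wrist's pose just before it.
- workorder.job_done(): hands the job in; it is judged then, once.
Trained networks look in a picture, given as the dict that the camera call returned (one of the last four; its "shot" number tells which), for a name from the list of things; names that differ only in an ending like _2 or _b are one class to them, and where a whole thing is asked for, a point or a joint stands for the part that bears it (a point fixed in the world has none). Each returns a list of dicts, best first, with "score" (0 to 1); they miss things now and then, are a little off and sometimes report something else, mostly with a low value. They report only what shows in the picture. A call takes as long as a camera call.
- vision.spot_in(picture, query): "position" ([column, row] in pixels, amid what is visible of it).
- vision.place_of(picture, query): "position" ([column, row] in pixels: a listed point, or the origin of a listed thing).
The state is a dict: "clock": time; "joint_pos": joint angles; "joint_vel": joint speeds; "tau": joint torques, N m; "eef_pos": TCP position; "tool_rot": TCP orientation; "ft_force": force on the tool from outside, world axes, zero at the start; "ft_torque": the same for the moment, N m; "grip_width": finger opening in m; "grasp_force": force on a finger pad.
Only numpy, scipy, OpenCV 4.12 (cv2) and the standard library are available. Lean on these libraries where they do the work, as an engineer would, in place of code of your own. Each camera call takes 0.05 s, during which the arm holds its last target. There are 200 camera calls.

## Task

The green caddy stands at the right end of its runner with its red brake lever down. Flick the brake lever fully up, roll the caddy along the runner to the left until it is fully home against the left end, then push the brake lever fully down so that the caddy is locked there. Keep the tins and the jar standing in the caddy, and leave the other things on the worktop where they are.

Things in the scene. Friction and masses are not known exactly. Their poses are not given: they have to be found in the camera images.
- runner: fixed grey runner on the worktop, 130 mm deep (x), 400 mm long (y), two steel rails; origin at the centre of its underside. Its y axis points along the rails to the left end (home), its -x to the front (the robot's side), z up. Dark end plates, centred at y = -188 and +188 mm, 12 mm thick, 100 mm wide, top at z = 36 mm.
- keeper (a point): centre of the top face of the aluminium keeper strip on the runner's front, 91 mm in front of the runner's centre, axes as the runner's. The strip is 22 mm wide (x), 200 mm long (y), its top 30 mm above the worktop. A notch 16 mm wide at y = -70 mm and another at y = +70 mm take the pin of the brake lever at the right and the left end position.
- caddy (a joint): slide of the caddy along the runner in m: 0 = right end (start), 0.14 = fully home at the left end. Open green tray, 110 mm (x) by 200 mm (y), walls 5 mm, floor 31 mm and rim 86 mm above the worktop; centre at runner y = -70 mm when the joint is 0. Rolls with about 1 to 2 N of friction and some damping, stays where it is left. About 1.1 kg with its load.
- brake (a joint): angle of the red brake lever in rad: 0 = fully down (level, locked), 0.8 = fully up (46 degrees above level, released). A stiff hinge holds it at any angle; about 2 N at the tip moves it. Its pin enters a notch of the keeper strip only when the caddy is within 3 mm of an end position and locks it; elsewhere the pin lands on the strip and the lever stops at about 0.35 rad.
- brake_hinge (a point): on the hinge axis of the brake lever, at the middle of the caddy's front face: 63 mm in front of the caddy's centre, 52 mm above the worktop; the axis runs along the runner's y. The point turns with the lever. The pedal is 24 mm wide (y), 7 mm thick and reaches 74 mm along the point's own -x. A 9 mm pin hangs under it, 30 mm from the hinge.
- pedal_tip (a point): middle of the front edge of the pedal's top face (free end of the brake lever); the pedal runs from here along the point's own +x to the hinge; own z is the pedal's upward normal. Lever down: 55 mm above the worktop, with 48 mm of free height beneath the last 35 mm of the pedal, over bare worktop.
- push_plate (a point): middle of the right-hand face of the steel push plate that stands out 34 mm from the caddy's front face near its right end: 75 mm in front of and 90 mm to the right of the caddy's centre, 62 mm above the worktop. The plate is 8 mm thick (y), 30 mm deep (x), 40 to 84 mm above the worktop. Pushing on this face towards the runner's +y rolls the caddy home.
- tin_a: tin of food, green and white label, 57 mm across, 72 mm high, standing loose in the caddy; origin at the centre of its underside, z up along its axis
- jar: spice jar with screw lid, 46 mm across, 106 mm high, standing loose in the caddy; origin at the centre of its underside, z up along its axis
- tin_b: tin of food, green label, 57 mm across, 72 mm high, standing loose in the caddy; origin at the centre of its underside, z up along its axis
- mug: striped mug with handle, 90 mm high, on the left of the worktop; leave alone
- lemon: yellow lemon, 76 mm long, lying on the left of the worktop near the robot; leave alone
- mill: wooden pepper mill, 58 mm across, 165 mm high, at the right end of the worktop; leave alone

How it is judged:
On the way, in this order (a step that is already met when the one before it is completed fails the run):
1. the brake lever is flicked up while the caddy is still near its right end (value of joint brake above 0.6 rad and value of joint caddy below 0.1 m), for 0.1 s.
2. the caddy is rolled home to the left end with the brake lever still up (value of joint caddy above 0.134 m and value of joint brake above 0.45 rad), for 0.2 s.
At the end, for the whole second after the job is handed in: The caddy is within 9 mm of its left end, the brake lever is down within 0.08 rad with its pin in the left notch, all is at rest, and both tins and the jar stand upright (within 0.15 rad) on the caddy's floor (value of joint caddy between 0.131 and 0.145 m and value of joint brake below 0.08 rad and velocity of joint caddy between -0.01 and 0.01 m/s and velocity of joint brake between -0.05 and 0.05 rad/s and angle between each of tin_a, jar, tin_b's own z axis and vertical below 0.15 rad and z of each of tin_a, jar, tin_b in the frame of runner below 0.04 m and linear speed of each of tin_a, jar, tin_b below 0.02 m/s); the robot touches nothing.
It fails at once if a tin or the jar in the caddy is tipped over or lifted out (angle between any of tin_a, jar, tin_b's own z axis and vertical above 0.5 rad or z of any of tin_a, jar, tin_b in the frame of runner above 0.09 m).
It fails at once if the mug, the lemon or the pepper mill is knocked away (moved by more than 4 cm) (distance of any of mug, lemon, mill from where it was at the start of the episode above 0.04 m).
It also fails if it takes over 48 s, if anything falls off the work surface, if the arm or the gripper's body presses on something with over 40 N, if the wrist force passes 120 N, or if a joint passes its speed limit or range.

## Working session

There is one attempt and no reset: what is moved stays moved. The work goes in short steps, Python scripts to look and compute and a shell command to move; the robot and the scene stay as the last step left them, time stands still between calls to the robot, and variables do not carry over. Pictures are saved under pics/ and viewed, at most 10 in all, crops included, and the job is handed in when it is done.

```bash
mkdir -p pics; cat > h.py <<'E'
import numpy as np, cv2
from scipy.spatial.transform import Rotation as R
from workcell import bot, vision, workorder
def cam(n):
    o=bot.get_obs(); p=vision.camera(n)
    if n=="wrist":
        T=np.eye(4);T[:3,:3]=R.from_quat(o["tool_rot"]).as_matrix();T[:3,3]=o["eef_pos"];M=T@np.array(p["tool_from_camera"])
    else:
        M=np.eye(4);Rm=cv2.Rodrigues(np.array(p["rvec"],float))[0];M[:3,:3]=Rm.T;M[:3,3]=-Rm.T@np.array(p["tvec"]).ravel()
    p["M"]=M; return p
def ray(p,px):
    K=np.array(p["K"],float)
    u=cv2.undistortPoints(np.array([[px]],float),K,np.array([p["k1"],0,0,0],float)).ravel()
    return p["M"][:3,3],p["M"][:3,:3]@np.array([u[0],u[1],1])
def atz(p,px,z):
    o,d=ray(p,px);return o+d*(z-o[2])/d[2]
def depth(p,px):
    o,d=ray(p,px);c,r=int(round(px[0])),int(round(px[1]))
    w=p["z_map"][max(r-2,0):r+3,max(c-2,0):c+3];w=w[w>0]
    return o+d*np.median(w) if w.size else None
def st():
    o=bot.get_obs()
    print("t",round(o["clock"],2),"tcp",np.round(o["eef_pos"],4),"F",np.round(o["ft_force"],1),"g",round(o["grip_width"],3));print(np.round(R.from_quat(o["tool_rot"]).as_matrix(),3).tolist(),np.round(o["joint_pos"],3))
E
cat > a.py <<'E'
from h import *
np.set_printoptions(suppress=True,precision=4)
st()
Z=dict(keeper=.03,brake_hinge=.052,pedal_tip=.055,push_plate=.062,runner=0,tin_a=.031,jar=.031,mug=0,lemon=None,mill=0)
for n in("scene","side"):
    p=cam(n);cv2.imwrite(f"pics/{n}0.png",p["image"]);print(n,p["M"][:3,3])
    for q,z in Z.items():
        for d in vision.place_of(p,q)[:2]:
            print(q,round(d["score"],2),np.round(d["position"]),"z:",atz(p,d["position"],z) if z is not None else "","dep",depth(p,d["position"]))
E
python3 a.py
```

```text
t 0.0 tcp [0.1617 0.4723 0.2304] F [-0.   0.1  0.5] g 0.085
[[-0.946, 0.324, -0.001], [0.324, 0.946, -0.002], [-0.0, -0.002, -1.0]] [ 1.241  0.241  0.003  1.335 -0.     1.571]
scene [-0.073  -0.5185  0.9563]
keeper 0.83 [335. 259.] z: [0.5066 0.0019 0.03  ] dep [0.5061 0.0015 0.0308]
brake_hinge 0.58 [357. 260.] z: [ 0.5309 -0.0502  0.052 ] dep [ 0.5275 -0.0528  0.057 ]
pedal_tip 0.61 [483. 322.] z: [ 0.6018 -0.3649  0.055 ] dep [ 0.617  -0.3614  0.0348]
push_plate 0.85 [382. 281.] z: [ 0.5188 -0.1389  0.062 ] dep [ 0.5114 -0.1437  0.0733]
runner 0.93 [352. 245.] z: [0.5938 0.0215 0.    ] dep [ 0.538  -0.0237  0.0801]
tin_a 0.83 [392. 267.] z: [ 0.5916 -0.1155  0.031 ] dep [ 0.5652 -0.1315  0.0678]
tin_a 0.82 [354. 239.] z: [0.5905 0.0162 0.031 ] dep [ 0.5685 -0.0015  0.0617]
jar 0.81 [378. 252.] z: [ 0.6037 -0.057   0.031 ] dep [ 0.5844 -0.0702  0.0573]
jar 0.51 [231. 175.] z: [0.5105 0.4413 0.031 ] dep [0.5014 0.4264 0.0454]
mug 0.77 [234. 179.] z: [0.5261 0.4511 0.    ] dep [0.5087 0.4229 0.0278]
lemon 0.56 [219. 219.] z:  dep [0.3882 0.3381 0.0053]
mill 0.7 [485. 321.] z: [ 0.648
[... 247 characters left out ...]
27]
pedal_tip 0.76 [323. 258.] z: [ 0.4638 -0.0596  0.055 ] dep [ 0.464  -0.0593  0.0549]
push_plate 0.59 [367. 264.] z: [ 0.5208 -0.1521  0.062 ] dep [ 0.5228 -0.1495  0.0605]
runner 0.88 [346. 259.] z: [0.581  0.0153 0.    ] dep [ 0.536 -0.049  0.034]
tin_a 0.88 [354. 252.] z: [ 0.5809 -0.0171  0.031 ] dep [ 0.5358 -0.0796  0.0632]
jar 0.89 [368. 258.] z: [ 0.5869 -0.0683  0.031 ] dep [ 0.5243 -0.15    0.0753]
jar 0.19 [251. 211.] z: [0.497  0.3975 0.031 ] dep [0.5075 0.4206 0.0225]
mug 0.61 [254. 211.] z: [0.541  0.4777 0.    ] dep [0.5146 0.4201 0.0212]
lemon 0.79 [222. 235.] z:  dep [ 0.3771  0.3358 -0.0022]
mill 0.6 [467. 314.] z: [ 0.6348 -0.3505  0.    ] dep [ 0.618  -0.365   0.0118]
```

View pics/scene0.png

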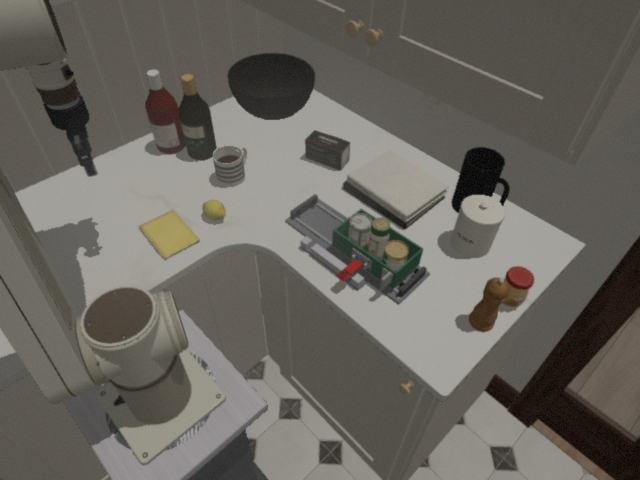

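View pics/side0.png

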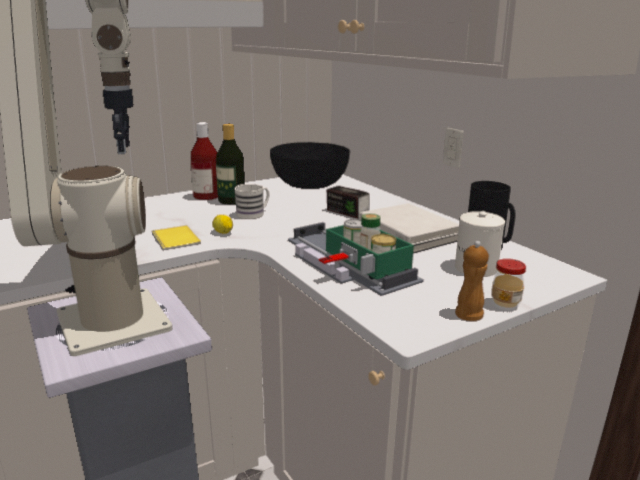

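```bash
cat > b.py <<'E'
from h import *
np.set_printoptions(suppress=True,precision=4)
def cloud(p):
    r,c=np.mgrid[0:480,0:640];px=np.stack([c.ravel(),r.ravel()],1).astype(float)
    K=np.array(p["K"],float);u=cv2.undistortPoints(px[:,None],K,np.array([p["k1"],0,0,0],float))[:,0]
    z=p["z_map"].ravel();X=np.c_[u*z[:,None],z];X=X@p["M"][:3,:3].T+p["M"][:3,3];return X,(z>0),p["image"].reshape(-1,3).astype(int)
for n in("scene","side"):
    p=cam(n);X,ok,I=cloud(p);b,g,r=I.T
    box=ok&(X[:,0]>.4)&(X[:,0]<.75)&(X[:,1]>-.27)&(X[:,1]<.3)
    G=box&(g>r*1.5)&(g>b*1.15)&(X[:,2]>.076)&(X[:,2]<.092)
    Rd=box&(r>2*g)&(r>2*b)&(r>90)&(X[:,0]<.56)
    Kp=box&(X[:,2]>.024)&(X[:,2]<.034)&(X[:,0]<.56)
    for nm,m in(("green rim",G),("red",Rd),("keeper",Kp)):
        Q=X[m]
        if len(Q)<8: print(n,nm,len(Q));continue
        rc=cv2.minAreaRect((Q[:,:2]*1000).astype(np.float32))
        print(n,nm,len(Q),"mean",Q.mean(0),"z",np.percentile(Q[:,2],[5,50,95]),"rect",np.round(rc[0],1),np.round(rc[1],1),round(rc[2],1))
E
python3 b.py
```

```text
scene green rim 244 mean [ 0.5927 -0.1228  0.0837] z [0.0772 0.0846 0.0885] rect [592.7 -69.7] [109.2 170. ] 1.7
scene red 213 mean [ 0.4942 -0.0599  0.056 ] z [0.0528 0.0567 0.06  ] rect [495.9 -57.9] [80.1 24.9] 2.8
scene keeper 615 mean [0.509  0.0087 0.0301] z [0.0259 0.0302 0.0335] rect [521.9  15.4] [391.9  75.1] 89.9
side green rim 338 mean [ 0.5732 -0.0918  0.0801] z [0.0764 0.08   0.084 ] rect [590.5 -58.6] [111.  203.3] 2.7
side red 165 mean [ 0.4913 -0.0647  0.0524] z [0.0478 0.0532 0.056 ] rect [497.9 -43.2] [69.6 82.4] 86.6
side keeper 492 mean [ 0.5183 -0.0125  0.0282] z [0.0248 0.0279 0.0328] rect [520.1   9.5] [391.4  78.7] 89.9
```

```bash
python3 -m creep '[[[0,0,0],[0,0,-0.165]],[[0,0,0],[0,0,-0.165]],[[-24,-53,0],[0,0,0]],[[-24,-53,0],[0,0,0]],[[-24,-53,0],[0,0,0]],[[-24,-53,0],[0,0,0]],[[-24,-53,0],[0,0,0]],[[-24,-53,0],[0,0,0]],[[-24,-53,0],[0,0,0]],[[-24,-53,0],[0,0,0]],[[-24,-53,0],[0,0,0]],[[-24,-53,0],[0,0,0]]]' 0
cat > c.py <<'E'
from b import *
st()
p=cam("wrist");cv2.imwrite("pics/wrist1.png",p["image"])
for q,z in dict(keeper=.03,brake_hinge=.052,pedal_tip=.055,push_plate=.062,runner=0).items():
    for d in vision.place_of(p,q)[:1]: print(q,round(d["score"],2),np.round(d["position"]),atz(p,d["position"],z),depth(p,d["position"]))
E
sed -i 's/("scene","side")/("wrist",)/' b.py; python3 c.py
```

```text
clock: 2.7
eef_pos: [0.4027, -0.0589, 0.2317]
tool_rot: [0.0, 1.0, 0.0, 0.001]
ft_force: [0.9, 1.8, 0.2]
grip_width: -0.0003
grasp_force: 0.0
wrist green rim 46 mean [0.5714 0.0421 0.0856] z [0.0844 0.0855 0.0868] rect [570.9  42.1] [14.4  2.7] 2.1
wrist red 269 mean [ 0.4643 -0.0604  0.0555] z [0.055  0.0568 0.0581] rect [475.9 -61.5] [24.1 37.1] 85.4
wrist keeper 4480 mean [0.5073 0.0382 0.0294] z [0.0259 0.0296 0.032 ] rect [519.8  12.3] [386.6  71.9] 88.6
t 2.75 tcp [ 0.4056 -0.0648  0.2316] F [ 4.7 -3.8  0.5] g 0.0
[[-1.0, 0.007, 0.004], [0.007, 1.0, -0.006], [-0.004, -0.006, -1.0]] [-0.155  0.06  -0.21   1.296 -0.005 -0.148]
keeper 0.64 [406. 309.] [0.5029 0.0122 0.03  ] [0.5028 0.0122 0.03  ]
pedal_tip 0.85 [320. 276.] [ 0.461  -0.0633  0.055 ] [ 0.4601 -0.0633  0.0573]
push_plate 0.58 [219. 348.] [ 0.5221 -0.1478  0.062 ] [ 0.5112 -0.1429  0.0802]
runner 0.94 [395. 375.] [0.5913 0.0121 0.    ] [ 0.3994 -0.0451  0.28  ]
```

View pics/wrist1.png

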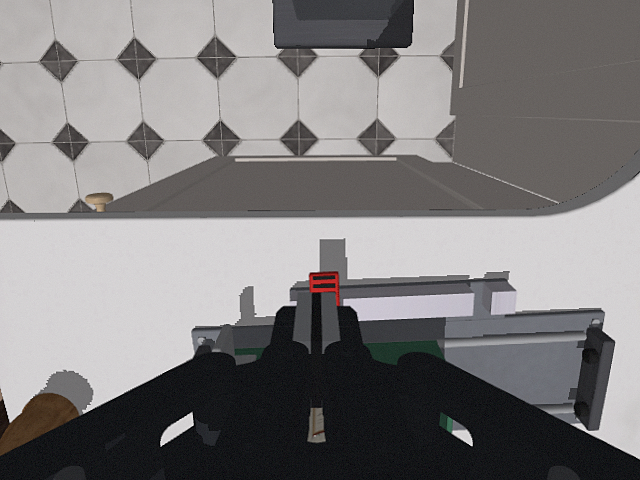

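```bash
python3 -m creep '[[[0,0,0],[0,0,-0.06]],[[0,0,0],[0,-0.157,0]],[[0,0,0],[0,-0.157,0]],[[0,0,0],[0,-0.157,0]],[[0,0,0],[0,-0.157,0]],[[0,0,0],[0,-0.157,0]],[[27,0,42],[0,0,0]],[[27,0,42],[0,0,0]],[[27,0,42],[0,0,0]],[[0,0,0],[0,0,0]],[[0,0,0],[0,0,0]]]' 0
cat > d.py <<'E'
from h import *
import sys
np.set_printoptions(suppress=True,precision=4)
st()
p=cam("side");im=p["image"]
if len(sys.argv)>1: cv2.imwrite(f"pics/{sys.argv[1]}.png",cv2.resize(im[170:330,240:460],None,fx=3,fy=3,interpolation=cv2.INTER_CUBIC))
for c in("side","scene"):
    p=p if c=="side" else cam(c)
    for q in("pedal_tip","push_plate"):
        for d in vision.place_of(p,q)[:1]: print(c,q,round(d["score"],2),np.round(d["position"]),depth(p,d["position"]))
E
python3 d.py s1
```

```text
clock: 4.42
eef_pos: [0.4485, -0.0606, 0.0999]
tool_rot: [-0.03, 0.928, 0.016, 0.371]
ft_force: [-0.3, 0.0, 0.4]
grip_width: -0.0002
grasp_force: 0.0
t 4.42 tcp [ 0.4485 -0.0606  0.0999] F [-0.3  0.   0.4] g -0.0
[[-0.724, -0.068, 0.687], [-0.045, 0.998, 0.052], [-0.689, 0.007, -0.725]] [-0.308 -0.026 -1.088 -0.213  0.261 -0.275]
side pedal_tip 0.74 [324. 256.] [0.5055 0.0032 0.0269]
side push_plate 0.64 [322. 259.] [ 0.4603 -0.0609  0.0538]
scene pedal_tip 0.79 [338. 278.] [ 0.3861 -0.1189  0.1707]
scene push_plate 0.86 [384. 283.] [ 0.5183 -0.1472  0.0631]
```

View pics/s1.png

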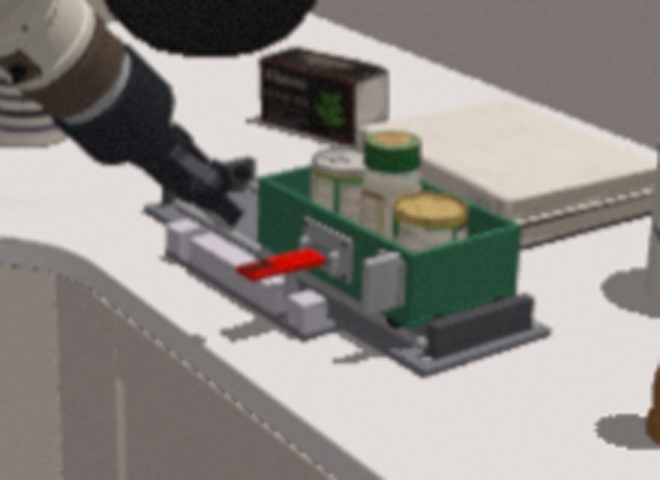

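```bash
python3 -m creep '[[[14,0,0],[0,0,0]],[[8,0,8],[0,0,0]],[[8,0,8],[0,0,0]],[[0,0,0],[0,0,0]]]' 0; python3 -c "
from h import *
st()"
```

```text
clock: 5.22
eef_pos: [0.4516, -0.0689, 0.0781]
tool_rot: [-0.031, 0.932, 0.019, 0.361]
ft_force: [1.1, 0.1, -0.1]
grip_width: -0.0003
grasp_force: 0.0
t 5.22 tcp [ 0.4516 -0.0689  0.0781] F [ 1.1  0.1 -0.1] g -0.0
[[-0.738, -0.071, 0.671], [-0.044, 0.997, 0.057], [-0.674, 0.012, -0.739]] [-0.334  0.057 -1.087 -0.267  0.277 -0.299]
```

```bash
python3 -m creep '[[[0,0,0],[0,0.1,0]],[[0,0,0],[0,0.1,0]],[[9,5,-6],[0,0,0]],[[0,0,0],[0,0,0]]]' 0; python3 -c "
from h import *
st()"
```

```text
clock: 5.72
eef_pos: [0.4382, -0.0637, 0.0785]
tool_rot: [-0.033, 0.963, 0.016, 0.266]
ft_force: [-0.4, 0.1, -1.2]
grip_width: -0.0002
grasp_force: 0.0
t 5.72 tcp [ 0.4382 -0.0637  0.0785] F [-0.4  0.1 -1.2] g -0.0
[[-0.856, -0.071, 0.512], [-0.055, 0.997, 0.047], [-0.514, 0.013, -0.858]] [-0.269  0.001 -0.919  0.139  0.183 -0.289]
```

```bash
python3 -m creep '[[[9,0,15],[0,0,0]],[[9,0,15],[0,0,0]],[[9,0,15],[0,0,0]],[[0,0,0],[0,0,0]],[[-9,0,5],[0,0,0]],[[-9,0,5],[0,0,0]],[[0,0,0],[0,0,0]]]' 0; python3 d.py s2
```

```text
clock: 6.6
eef_pos: [0.4584, -0.0623, 0.0264]
tool_rot: [-0.032, 0.964, 0.015, 0.264]
ft_force: [-6.5, -1.6, -1.4]
grip_width: 0.0001
grasp_force: 3.2
t 6.6 tcp [ 0.4584 -0.0623  0.0264] F [-6.5 -1.6 -1.4] g 0.0
[[-0.859, -0.07, 0.507], [-0.054, 0.997, 0.046], [-0.509, 0.012, -0.86]] [-0.245  0.181 -0.946 -0.065  0.169 -0.268]
side pedal_tip 0.73 [322. 260.] [ 0.435  -0.0995  0.0725]
side push_plate 0.91 [367. 268.] [ 0.5236 -0.149   0.0507]
scene pedal_tip 0.66 [356. 239.] [ 0.5715 -0.0048  0.0633]
scene push_plate 0.77 [382. 281.] [ 0.5107 -0.1438  0.074 ]
```

View pics/s2.png

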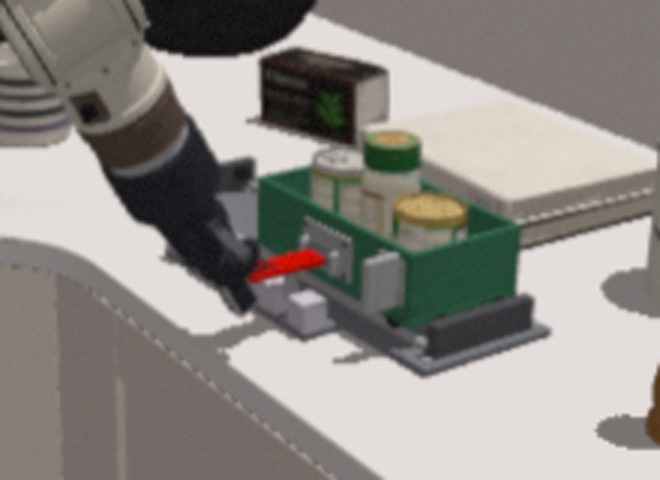

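```bash
python3 -m creep '[[[-4,0,-6],[0,0,0]],[[-4,0,-6],[0,0,0]],[[-4,0,-5],[0,0,0]],[[0,0,0],[0,0,0]]]' 0; python3 d.py s3
```

```text
clock: 7.4
eef_pos: [0.4613, -0.0623, 0.0487]
tool_rot: [-0.033, 0.963, 0.015, 0.266]
ft_force: [-6.7, 0.4, 1.3]
grip_width: 0.0001
grasp_force: 2.6
t 7.4 tcp [ 0.4613 -0.0623  0.0487] F [-6.7  0.4  1.3] g 0.0
[[-0.857, -0.071, 0.511], [-0.055, 0.997, 0.046], [-0.513, 0.012, -0.858]] [-0.245  0.121 -0.916  0.02   0.17  -0.268]
side pedal_tip 0.65 [343. 255.] [ 0.5136 -0.0694  0.0552]
side push_plate 0.73 [367. 267.] [ 0.5225 -0.1496  0.0536]
scene pedal_tip 0.55 [339. 271.] [ 0.4057 -0.1035  0.1643]
scene push_plate 0.68 [482. 322.] [ 0.6162 -0.3596  0.0346]
```

View pics/s3.png

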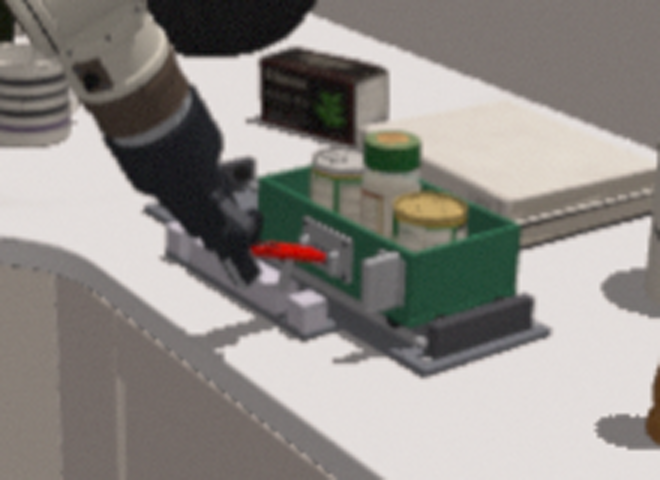

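```bash
python3 -m creep '[[[-4.3,0,-3.3],[0,0,0]],[[-4.3,0,-3.3],[0,0,0]],[[-5.4,0,-3.2],[0,0,0]],[[-5.4,0,-3.2],[0,0,0]],[[-7,0,-2.8],[0,0,0]],[[-7,0,-2.8],[0,0,0]],[[0,0,0],[0,0,0]]]' 0; python3 d.py s4
```

```text
clock: 8.57
eef_pos: [0.4791, -0.0614, 0.08]
tool_rot: [-0.032, 0.964, 0.015, 0.264]
ft_force: [-6.7, -0.5, -4.7]
grip_width: -0.0003
grasp_force: 3.9
t 8.57 tcp [ 0.4791 -0.0614  0.08  ] F [-6.7 -0.5 -4.7] g -0.0
[[-0.859, -0.07, 0.508], [-0.054, 0.997, 0.046], [-0.51, 0.012, -0.86]] [-0.228  0.074 -0.833  0.152  0.161 -0.253]
side pedal_tip 0.57 [332. 236.] [ 0.4827 -0.0671  0.1081]
side push_plate 0.74 [368. 267.] [ 0.5266 -0.1486  0.052 ]
scene pedal_tip 0.66 [346. 257.] [ 0.4253 -0.1008  0.1924]
scene push_plate 0.76 [384. 283.] [ 0.5195 -0.146   0.0609]
```

View pics/s4.png

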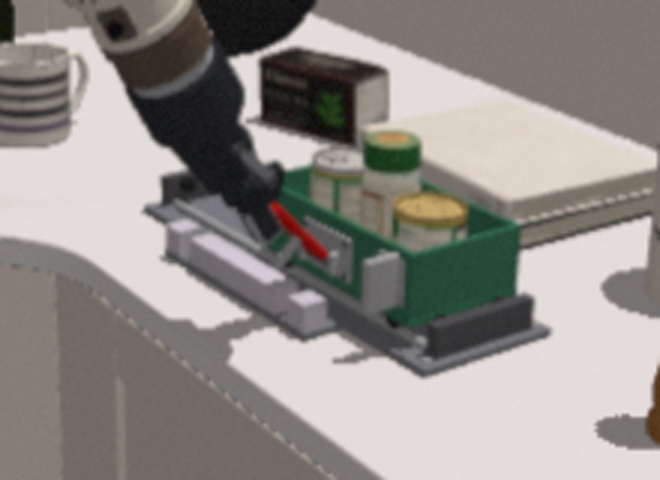

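```bash
python3 -m creep '[[[-5.5,0,-1.4],[0,0,0]],[[0,0,0],[0,0,0]],[[20,0,0],[0,0,0]],[[0,0,-40],[0,0,0]],[[0,0,-40],[0,0,0]],[[0,0,0],[0,0.18,0]],[[0,0,0],[0,0.18,0]],[[0,0,0],[0,0.17,0]],[[0,-60,0],[0,0,0]],[[0,-60,0],[0,0,0]],[[0,0,0],[0,0,0]]]' 0; python3 d.py
```

```text
clock: 10.25
eef_pos: [0.4392, -0.1902, 0.1442]
tool_rot: [-0.033, 0.999, 0.004, 0.008]
ft_force: [-0.3, -0.1, 0.3]
grip_width: -0.0
grasp_force: 0.0
t 10.25 tcp [ 0.4392 -0.1902  0.1442] F [-0.3 -0.1  0.3] g -0.0
[[-0.998, -0.066, 0.016], [-0.066, 0.998, 0.009], [-0.017, 0.008, -1.0]] [-0.418  0.248 -0.221  1.091  0.015 -0.484]
side pedal_tip 0.48 [331. 237.] [ 0.4852 -0.0605  0.103 ]
side push_plate 0.81 [367. 267.] [ 0.5245 -0.1487  0.0535]
scene pedal_tip 0.69 [344. 259.] [ 0.5345 -0.0049  0.0116]
scene push_plate 0.26 [217. 216.] [0.3778 0.3288 0.0313]
```

```bash
python3 -m creep '[[[-41,-6,0],[0,0,0]],[[-41,-6,0],[0,0,0]],[[0,0,46],[0,0,0]],[[0,0,46],[0,0,0]],[[0,0,0],[0,0,0]],[[0,0,0],[0,0,0]]]' 0; python3 d.py s5
```

```text
clock: 11.3
eef_pos: [0.5208, -0.1907, 0.0535]
tool_rot: [-0.036, 0.999, 0.006, 0.006]
ft_force: [-0.5, -0.3, -0.1]
grip_width: 0.0003
grasp_force: 0.0
t 11.3 tcp [ 0.5208 -0.1907  0.0535] F [-0.5 -0.3 -0.1] g 0.0
[[-0.997, -0.072, 0.013], [-0.072, 0.997, 0.011], [-0.013, 0.011, -1.0]] [-0.359  0.48  -0.137  0.946  0.015 -0.431]
side pedal_tip 0.5 [331. 235.] [0.5345 0.0166 0.0721]
side push_plate 0.81 [369. 266.] [ 0.5286 -0.149   0.0542]
scene pedal_tip 0.62 [345. 259.] [ 0.5356 -0.0076  0.0143]
scene push_plate 0.66 [356. 240.] [ 0.5721 -0.0053  0.0598]
```

View pics/s5.png

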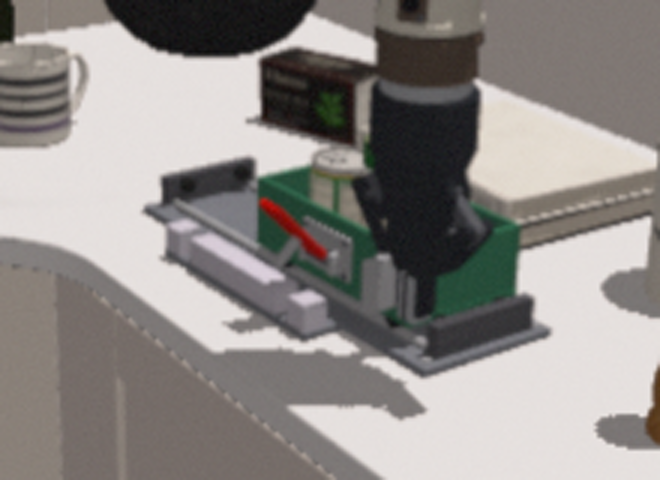

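```bash
python3 -m creep '[[[0,8,0],[0,0,0]],[[0,8,0],[0,0,0]],[[0,8,0],[0,0,0]],[[0,10,0],[0,0,0]],[[0,12,0],[0,0,0]],[[0,12,0],[0,0,0]],[[0,12,0],[0,0,0]],[[0,12,0],[0,0,0]],[[0,12,0],[0,0,0]],[[0,12,0],[0,0,0]],[[0,12,0],[0,0,0]],[[0,12,0],[0,0,0]]]' 0;  python3 d.py
```

```text
clock: 13.1
eef_pos: [0.5105, -0.0606, 0.0534]
tool_rot: [-0.036, 0.999, 0.006, 0.006]
ft_force: [1.4, -1.8, 0.2]
grip_width: -0.0001
grasp_force: 0.9
t 13.1 tcp [ 0.5105 -0.0606  0.0534] F [ 1.4 -1.8  0.2] g -0.0
[[-0.997, -0.071, 0.011], [-0.071, 0.997, 0.012], [-0.011, 0.011, -1.0]] [-0.126  0.411 -0.252  0.898  0.013 -0.197]
side pedal_tip 0.46 [308. 221.] [0.5334 0.1225 0.0782]
side push_plate 0.9 [342. 253.] [ 0.5055 -0.074   0.0632]
scene pedal_tip 0.62 [235. 173.] [0.5126 0.4209 0.0485]
```

```bash
python3 -m creep '[[[0,8,0],[0,0,0]],[[0,8,0],[0,0,0]],[[0,6,0],[0,0,0]],[[0,5,0],[0,0,0]],[[0,4,0],[0,0,0]],[[0,0,0],[0,0,0]]]' 0; python3 -m creep '[[[0,2,0],[0,0,0]],[[0,2,0],[0,0,0]],[[0,0,0],[0,0,0]]]' 0
```

```text
clock: 14.15
eef_pos: [0.5081, -0.0298, 0.0537]
tool_rot: [-0.036, 0.999, 0.006, 0.005]
ft_force: [0.2, 1.0, -0.2]
grip_width: 0.0001
grasp_force: 0.0
clock: 14.52
eef_pos: [0.5079, -0.0263, 0.0537]
tool_rot: [-0.036, 0.999, 0.006, 0.005]
ft_force: [0.6, -1.0, 0.5]
grip_width: 0.0
grasp_force: 0.1
```

```bash
python3 -m creep '[[[0,2,0],[0,0,0]],[[0,2,0],[0,0,0]],[[0,0,0],[0,0,0]]]' 0; python3 -m creep '[[[0,2,0],[0,0,0]],[[0,2,0],[0,0,0]],[[0,0,0],[0,0,0]]]' 0
```

```text
clock: 14.9
eef_pos: [0.5078, -0.023, 0.0537]
tool_rot: [-0.035, 0.999, 0.005, 0.005]
ft_force: [-0.0, -4.3, -0.7]
grip_width: 0.0001
grasp_force: 1.9
clock: 15.28
eef_pos: [0.5077, -0.0229, 0.0538]
tool_rot: [-0.034, 0.999, 0.001, 0.006]
ft_force: [0.9, -15.8, -1.7]
grip_width: 0.0
grasp_force: 7.5
```

```bash
python3 -m creep '[[[0,-10,0],[0,0,0]],[[0,-8,0],[0,0,0]],[[0,0,-45],[0,0,0]],[[0,0,-45],[0,0,0]],[[2,39,0],[0,0,0]],[[2,39,0],[0,0,0]],[[1,39,0],[0,0,0]],[[0,0,0],[0,0,0]],[[0,0,0],[0,0,0]]]' 0; python3 d.py s6; python3 - <<'E'
from b import *
for n in("scene","side"):
    p=cam(n);X,ok,I=cloud(p);b,g,r=I.T
    Q=X[ok&(X[:,0]>.4)&(X[:,0]<.58)&(X[:,1]>-.0)&(X[:,1]<.15)&(r>2*g)&(r>2*b)&(r>90)]
    print(n,len(Q),Q.min(0),Q.max(0),Q.mean(0))
E
```

```text
clock: 16.4
eef_pos: [0.4945, 0.0788, 0.1449]
tool_rot: [-0.036, 0.999, 0.006, 0.005]
ft_force: [0.4, -0.2, -0.6]
grip_width: -0.0001
grasp_force: 0.0
t 16.4 tcp [0.4945 0.0788 0.1449] F [ 0.4 -0.2 -0.6] g -0.0
[[-0.997, -0.072, 0.01], [-0.072, 0.997, 0.012], [-0.011, 0.011, -1.0]] [ 0.152  0.288 -0.164  1.106  0.01   0.08 ]
side pedal_tip 0.65 [298. 218.] [0.5281 0.1673 0.0734]
side push_plate 0.9 [331. 246.] [ 0.5181 -0.011   0.0569]
scene pedal_tip 0.56 [305. 230.] [0.4738 0.0791 0.1008]
scene push_plate 0.63 [340. 253.] [ 0.5124 -0.0078  0.057 ]
wrist green rim 5768 mean [0.5402 0.0799 0.0832] z [0.0771 0.0846 0.0864] rect [532.8  80.6] [ 77.7 199.7] 4.0
wrist red 2367 mean [0.4961 0.0794 0.0869] z [0.0612 0.0865 0.1065] rect [505.7  78.7] [65.2 26.3] 2.6
wrist keeper 10123 mean [0.5045 0.0156 0.0295] z [0.0267 0.0296 0.0311] rect [512.8  57.4] [298.9  58.7] 87.0
scene 28 [0.4883 0.0682 0.059 ] [0.52   0.0856 0.096 ] [0.5059 0.0735 0.0765]
side 80 [0.4709 0.0628 0.0492] [0.5213 0.0852 0.1039] [0.4948 0.0706 0.0791]
```

View pics/s6.png

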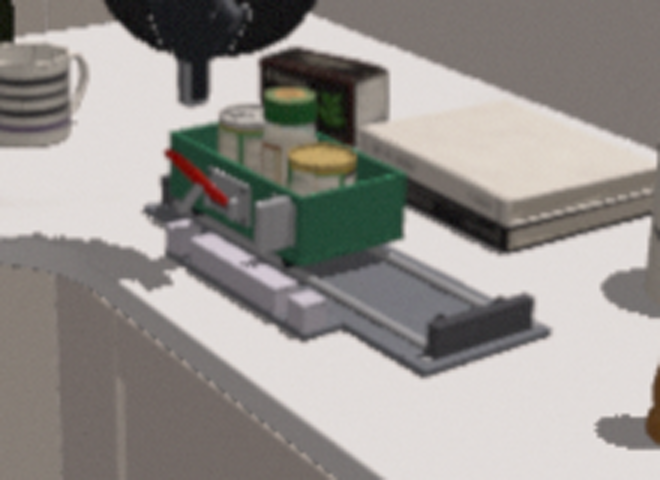

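```bash
python3 -m creep '[[[0,0,20],[0,0,0]],[[0,0,20],[0,0,0]],[[4,0,5],[0,0,0]],[[4,0,5],[0,0,0]],[[4,0,5],[0,0,0]],[[3,0,7],[0,0,0]],[[3,0,7],[0,0,0]],[[1,0,6],[0,0,0]],[[1,0,6],[0,0,0]],[[0,0,0],[0,0,0]]]' 0; python3 -m creep '[[[0,0,3],[0,0,0]],[[0,0,3],[0,0,0]],[[0,0,0],[0,0,0]]]' 0
```

```text
clock: 18.1
eef_pos: [0.4751, 0.0783, 0.0629]
tool_rot: [-0.035, 0.999, 0.006, 0.005]
ft_force: [-0.1, 0.7, 0.5]
grip_width: 0.0002
grasp_force: 0.0
clock: 18.48
eef_pos: [0.4755, 0.0785, 0.0574]
tool_rot: [-0.036, 0.999, 0.006, 0.006]
ft_force: [0.2, -0.1, 0.8]
grip_width: -0.0002
grasp_force: 0.0
```

```bash
python3 -m creep '[[[0,0,2],[0,0,0]],[[0,0,2],[0,0,0]],[[0,0,0],[0,0,0]]]' 0; python3 -m creep '[[[0,0,1.5],[0,0,0]],[[0,0,0],[0,0,0]]]' 0
```

```text
clock: 18.85
eef_pos: [0.4757, 0.0785, 0.055]
tool_rot: [-0.035, 0.999, 0.006, 0.006]
ft_force: [-4.4, -1.7, 12.1]
grip_width: -0.0001
grasp_force: 5.9
clock: 19.1
eef_pos: [0.4757, 0.0785, 0.0547]
tool_rot: [-0.035, 0.999, 0.006, 0.006]
ft_force: [-7.5, -0.7, 21.4]
grip_width: 0.0003
grasp_force: 10.3
```

Firm stop at z = 0.055, the level position, so the pin is in the notch. I'll retreat and check.

```bash
python3 -m creep '[[[0,0,-10],[0,0,0]],[[0,0,-50],[0,0,0]],[[30,0,-50],[0,0,0]],[[40,0,-20],[0,0,0]],[[0,0,0],[0,0,0]],[[0,0,0],[0,0,0]]]' 0; python3 d.py s7; python3 - <<'E'
from b import *
p=cam("wrist");X,ok,I=cloud(p);b,g,r=I.T
Q=X[ok&(X[:,0]>.4)&(X[:,0]<.58)&(X[:,1]>-.0)&(X[:,1]<.15)&(r>2*g)&(r>2*b)&(r>90)]
A=np.c_[Q[:,0],np.ones(len(Q))];print(len(Q),Q.min(0),Q.max(0),"slope",np.linalg.lstsq(A,Q[:,2],rcond=None)[0])
E
```

```text
clock: 19.85
eef_pos: [0.4049, 0.0721, 0.1813]
tool_rot: [-0.036, 0.999, 0.006, 0.006]
ft_force: [0.2, 0.8, -0.0]
grip_width: -0.0001
grasp_force: 0.0
t 19.85 tcp [0.4049 0.0721 0.1813] F [ 0.2  0.8 -0. ] g -0.0
[[-0.997, -0.071, 0.012], [-0.071, 0.997, 0.012], [-0.013, 0.011, -1.0]] [ 0.169  0.086 -0.316  1.154  0.01   0.098]
side pedal_tip 0.63 [290. 240.] [0.4576 0.083  0.0537]
side push_plate 0.96 [330. 246.] [ 0.5144 -0.01    0.057 ]
scene pedal_tip 0.84 [296. 248.] [0.4758 0.1151 0.0019]
scene push_plate 0.79 [340. 251.] [ 0.5112 -0.0074  0.0655]
wrist green rim 748 mean [0.5375 0.0831 0.0836] z [0.0777 0.0848 0.0864] rect [540.4  81.5] [ 19.7 199.6] 4.2
wrist red 26 mean [0.4527 0.0748 0.0525] z [0.0509 0.0526 0.0537] rect [452.7  75.5] [ 1.1 15.1] 3.1
wrist keeper 4710 mean [ 0.5026 -0.0217  0.0293] z [0.0259 0.0296 0.0308] rect [512.3 -65.6] [ 46.3 230. ] 12.8
28 [0.4517 0.0679 0.0503] [0.4537 0.0872 0.0543] slope [-1.0895  0.5459]
```

View pics/s7.png

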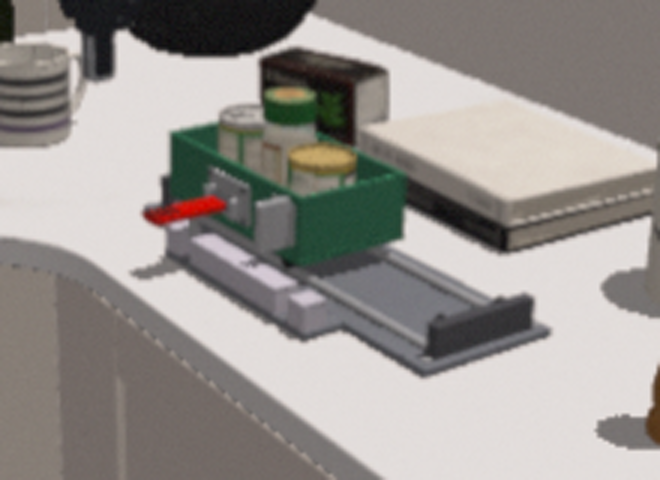

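The picture shows the caddy home at the left end and the lever level, with its tip at about z = 0.054 m. The tins and jar are upright and the arm is clear.

```bash
python3 -c "
from workcell import workorder
print(workorder.job_done())"
```

```text
the job is handed in; nothing more can be done
None
```

I handed the job in after about 20 s of the 48 s allowed: the last pictures show the caddy home at the left end, the brake lever level, and the tins and jar upright, but the hand-in returned no verdict.

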